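# Hang the dial thermo-hygrometer on the bench board

## Robot

A 6-joint arm with a two-finger parallel gripper is mounted at the origin on the work surface. World frame = base frame: x ahead of the robot, y to its left, z up, the work surface at z = 0. Lengths are in m, angles in rad, forces in N, time in s.
With the tool pointing down it reaches from about 0.225 to 0.875 m from the base axis. Payload 3.4 kg.
Tool frame: the origin (TCP) lies between the finger pads; the fingertips stand 8 mm ahead of it and the grasp point (between the pads) lies 11 mm behind it; x points along the fingers, z is the direction in which the jaws open and shut, and the axes are right-handed (so a half turn about x gives the same grasp; the last joint's range is limited). The gripper opens to 85 mm and grips with 20 to 120 N. Pads are 22 mm wide; open, the fingers measure 114 mm over their backs; the gripper's body (76 mm by 85 mm) begins 54 mm behind the grasp point. The pads swing forward as they close: fully open they stand 13 mm farther back than shut.
Start: joints at [1.186, 0.276, 1.505, -0, 1.361, -0.121], TCP at [0.15, 0.555, 0.239] pointing down, gripper open.
Joint ranges: [-2.89, 2.89], [-0.75, 2.08], [0.22, 2.7], [-1.18, 4.32], [0.11, 2.71], [-2.7, 2.7]. Speed limits (rad/s): [2.57, 2.57, 3.14, 3.14, 3.14, 3.14].

## Interface

Orientations are given as a unit quaternion [x, y, z, w].
In Python, from plant import robot gives the robot as it stands.
- The arm moves only by the shell command python3 -m crank 'ROWS' [FORCE]. ROWS is JSON, one flat list of numbers, 7 for each row, row after row: the finger opening in mm, from 0 to 85.4, then the shift along the tool's x, y, z in mm, then the turn, a rotation vector about the tool's x, y, z in degrees. In form: [fingers, tx, ty, tz, ax, ay, az, fingers, tx, ty, tz, ax, ay, az, ...]. A call has 1 to 20 rows; each row is the pose to reach, as a shift and turn from the pose commanded when the call began, along the tool's axes at that moment; what a row does not reach only later rows make up. A row lasts 1/8 s, in which the tool goes at most 62.5 mm and 10.7 degrees, less where a joint would pass 70% of its speed; a pose out of reach is approached as far as the arm can. A call with a gripper value outside its range is refused whole. The fingers move at their own pace and stop on an object; FORCE is the grip in N (left out, the last holds). Time passes only in rows, so rows that repeat a pose let the fingers close. It gives the time, the measured TCP pose, the force and the opening at its end, in the units of the state.
- robot.observe(): the state, without advancing time (a new reading comes with each control period).
- robot.capture(name): name is "scene" or "top" or "wrist"; returns a dict with "img" (384x512x3 uint8, red, green, blue), "z_map" (384x512 float32, m along the optical axis (not along the pixel's ray), 0 where there is no reading), "intrinsics" (3x3 intrinsics, pixels), "R" (3x3) and "t" (3): a world point X has camera coordinates R X + t. Camera axes: x right, y down, z forward; pixel columns grow to the right and rows downward; lengths in m; the calibration is good to about 2 mm. The wrist camera is an equidistant fisheye: a pixel r from the principal point sees the ray r / f radians off the axis. A picture is of the moment at which its call begins.
- robot.job_done(): hands the job in, once; it reports no verdict.
The state is a dict: "time_s": time; "joints": joint angles; "joint_velocities": joint speeds; "joint_efforts": joint torques, N m; "tcp_pos": TCP position; "ee_rot": TCP orientation; "force": force on the tool from outside, world axes, zero at the start; "wrist_torque": the same for the moment, N m; "width": finger opening in m.
Only numpy, scipy, OpenCV 4.12 (cv2) and the standard library are available. Lean on these libraries where they do the work, as an engineer would, in place of code of your own. Each camera call takes 0.05 s, during which the arm holds its last target. There are 200 camera calls.

## Task

Lift the dial thermo-hygrometer out of the blue compartment tray and hang it by the keyhole in its back on the red-headed peg of the white instrument board, with the dial facing out, lowered fully down on the peg and flat against the board, then let go. Feel for the peg gently: it is a delicate instrument, so never push it against the board or peg with more than 20 N, do not let it drop, and leave the other things on the bench where they are.

Things in the scene. Friction and masses are not known exactly. Their poses are not given: they have to be found in the camera images.
- gauge: Dial thermo-hygrometer, loose, about 0.2 kg: white case 32 thick (x) x 60 wide (y) x 80 high (z), upright. Origin: centre of underside, z up; round dial on the -x face, keyhole in the flat back (x = +16). It starts in one tray compartment, flanks (y) hemmed in: there pinch it across its 32 mm; to hang it the back must be free, so stand it on a free spot and take it again by its 60 mm flanks
- dial (a point): Centre of the dial, on the front face: gauge point (-16, 0, 42) mm; axes as the gauge's
- keyhole (a point): Centre of the keyhole's wide entry, in the plane of the back: gauge point (16, 0, 46) mm; axes as the gauge's. Back plate 4 thick, hollow 10 deep behind it. Entry 16 wide, from gauge z = 37 to 55.5, then slanted leads (55.5 to 61) up to a slot 7.5 wide with its closed top at z = 68
- board: Instrument board, fixed: white upright panel 12 thick (x) x 340 wide (y), top edge 205 above the bench; flat front face at x = -6, looking to its own -x; origin on the bench under the panel's centre, z up. Behind it (+x) two feet. A T-slot rail (black slot) runs across the front, flush with the face, 185 above the bench, with one headed peg clamped in it
- rail_mid (a point): Middle of the rail's slot on the board's front face, 185 high; axes as the board's. The peg's axis is level with it, but is clamped tight up to 24 mm to either side (y): not measured, to be seen or felt. Peg: neck 5 across, 6 long; red head 12 across, 3 thick (outer face 9 off the panel). Hung, the slot's top rests on the neck: gauge origin 65.5 below the peg's axis, 2 mm of play at the plate
- tray: Blue open tray, fixed, outside 124 (x) x 220 (y) x 60 high, walls and floor 4 thick, three compartments in a row along y, each 116 x 68 inside, centred at y = -72, 0 and +72 or so; origin: centre of its underside
- mat_mid (a point): Centre of a thin blue sheet, 130 x 130, lying flat on the bench: a free spot where the gauge can be stood down to take it again
- timer: Grey digital timer, 30 x 58 x 78 high, standing in a tray compartment; origin: centre of underside
- wipes: White and blue wipes dispenser, 34 x 56 x 82 high, standing in a tray compartment; origin: centre of underside
- dish: Glass dish, 110 across, 22 high; origin: centre of underside
- cases: Stack of three small round sample cases, 54 across, 44 high; origin: centre of underside
- ipa: White bottle with a red cap, 64 across, 160 high; origin: centre of underside
- rule: Aluminium rule with graduations, 175 (x) x 20 x 4, lying flat; origin: centre of underside
- marker: Red and white pen, 135 long (x), 11 thick, lying; origin: centre of underside
Mind the look-alikes: they are no part of the job. Leave any orange look-alike of the gauge alone.

How it is judged:
By the outcome, as a careful person would: the job done as asked, in the order asked, and still so for the second after the job is handed in, with the robot touching nothing.
It also fails if it takes over 70 s, if anything falls off the work surface, if the arm or the gripper's body presses on something with over 40 N, if the wrist force passes 120 N, or if a joint passes its speed limit or range.

## Working session

There is one attempt and no reset: what is moved stays moved. The work goes in short steps, Python scripts to look and compute and a shell command to move; the robot and the scene stay as the last step left them, time stands still between calls to the robot, and variables do not carry over. Pictures are saved under pics/ and viewed, about 8 in all and at most 12, crops included, and the job is handed in when it is done.

```bash
ls; mkdir -p pics
python3 - <<'E'
from plant import robot
import cv2,numpy as np
for n in("scene","top"):
    c=robot.capture(n); np.savez(n+".npz",**c); cv2.imwrite(f"pics/{n}0.png",c["img"][:,:,::-1])
    R,t=c["R"],c["t"]; print(n,c["intrinsics"].tolist(),(-R.T@t).round(3),R.round(3).tolist())
print(robot.observe())
E
```

```text
pics
scene [[364.4942884690838, 0.0, 257.127571244264], [0.0, 364.4942884690838, 191.48494676291338], [0.0, 0.0, 1.0]] [1.309 0.467 0.789] [[-0.514, 0.858, 0.015], [0.495, 0.311, -0.811], [-0.7, -0.41, -0.584]]
top [[348.0107400160157, 0.0, 258.4562076508406], [0.0, 348.0107400160157, 191.31886366620967], [0.0, 0.0, 1.0]] [0.47  0.014 1.343] [[-0.002, -1.0, 0.002], [-0.997, 0.002, -0.076], [0.076, -0.002, -0.997]]
{'time_s': 0.1, 'joints': array([ 1.18603363e+00,  2.76520093e-01,  1.50599689e+00,  3.79679650e-05,
        1.36072604e+00, -1.20998924e-01]), 'joint_velocities': array([-0.00081926, -0.00250239, -0.00466287,  0.00037148, -0.00103832,
       -0.00055656]), 'joint_efforts': array([ 1.52762968e-03, -4.17703307e+01, -2.46403885e+01, -8.50192987e-05,
        5.86640279e-03,  1.94045646e-05]), 'tcp_pos': array([0.14972907, 0.5546856 , 0.23853671]), 'ee_rot': array([-0.43019069,  0.56191893,  0.42962082,  0.56090021]), 'force': array([-0.81035228,  0.73910698, -1.44215074]), 'wrist_torque': array([-0.0477027 ,  0.01532046,  0.01453807]), 'width': 0.08534272321857903}
```

View pics/scene0.png

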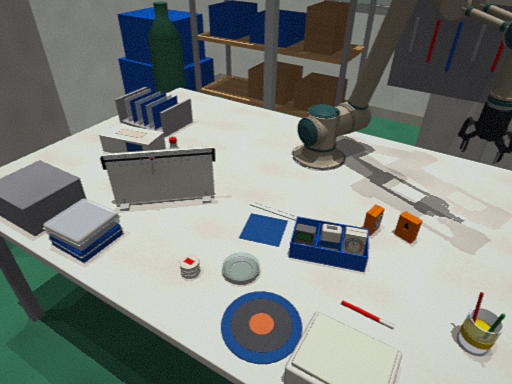

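View pics/top0.png

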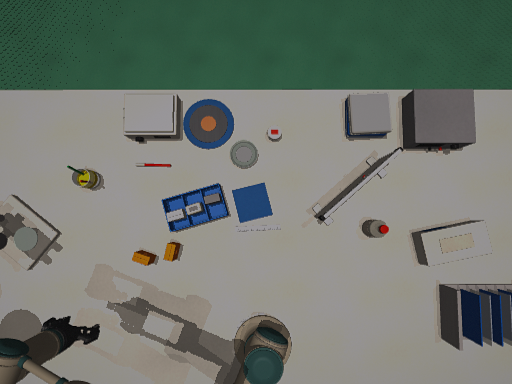

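Run:
```python
import cv2,numpy as np
s=cv2.imread("pics/scene0.png");t=cv2.imread("pics/top0.png")
a=cv2.resize(s[135:215,90:225],(800,474),interpolation=3)[:300]
f=lambda im,x,y,w,h,W,H:cv2.resize(im[y:y+h,x:x+w],(W,H),interpolation=3)
o=np.zeros((600,800,3),np.uint8)
o[:300,:400]=f(s,92,137,136,80,400,300); o[:300,400:]=f(s,285,190,100,75,400,300)
o[300:,:400]=f(t,300,140,120,90,400,300); o[300:,400:]=f(t,150,175,100,75,400,300)
cv2.imwrite("pics/crop1.png",o)
```

```text
(no output)
```

View pics/crop1.png

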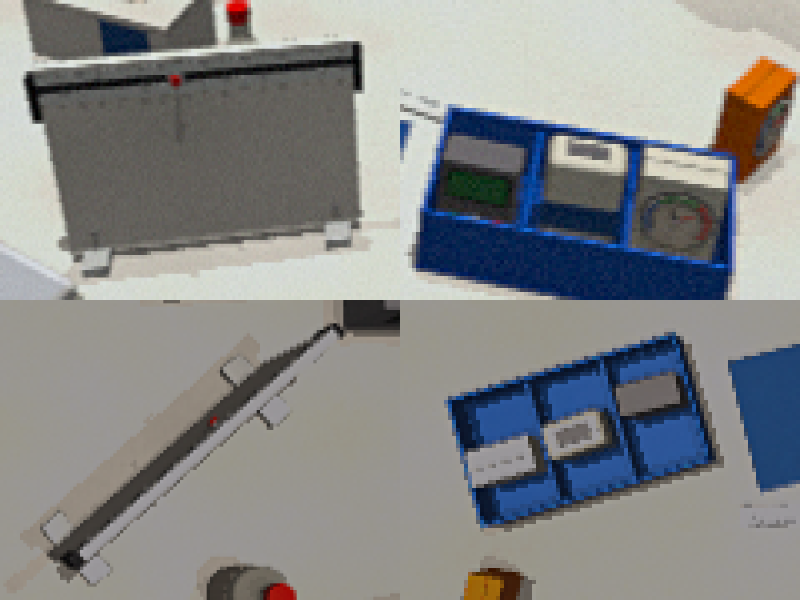

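```bash
cat > h.py <<'E'
import numpy as np,cv2
from plant import robot
from scipy.spatial.transform import Rotation as Ro
def cloud(c):
    K,R,t=c["intrinsics"],c["R"],c["t"]; z=c["z_map"]; v,u=np.mgrid[:z.shape[0],:z.shape[1]]
    P=np.stack([(u-K[0,2])/K[0,0]*z,(v-K[1,2])/K[1,1]*z,z],-1)
    W=(P-t)@R; W[z<=0]=np.nan; return W
def plane(c,px,h):
    K,R,t=c["intrinsics"],c["R"],c["t"]; px=np.atleast_2d(px).astype(float)
    d=np.c_[(px[:,0]-K[0,2])/K[0,0],(px[:,1]-K[1,2])/K[1,1],np.ones(len(px))]@R; o=-R.T@t
    return o+d*((h-o[2])/d[:,2])[:,None]
E
python3 - <<'E'
from h import *
T=dict(np.load("top.npz"));S=dict(np.load("scene.npz"))
W=cloud(T); h=W[...,2]
def rect(m,hh,n):
    cs,_=cv2.findContours(m.astype(np.uint8),0,1)
    for c in cs:
        if cv2.contourArea(c)<12: continue
        P=plane(T,c[:,0],hh)[:,:2].astype(np.float32)*1000
        r=cv2.minAreaRect(P); print(n,np.round(r[0],1),np.round(r[1],1),round(r[2],1),"px",c[:,0].mean(0).round(),"h",np.nanmedian(h[m]).round(4))
roi=np.zeros(h.shape,bool); roi[180:235,155:235]=1
rect(roi&(h>.073)&(h<.1),.084,"tall")
rect(roi&(h>.045),.06,"tray")
roi=np.zeros(h.shape,bool); roi[178:225,231:275]=1
im=T["img"].astype(int); rect(roi&(im[...,2]>im[...,0]+40),0,"mat")
rect((h>.19)&(h<.215)&(np.arange(512)[None]>300)&(np.arange(512)[None]<405)&(np.arange(384)[:,None]<225)&(np.arange(384)[:,None]>145),.205,"board")
# scene
V=cloud(S); im=S["img"].astype(int)
v,u=np.mgrid[:384,:512]
m=(u>115)&(u<205)&(v>170)&(v<192); P=V[m]; P=P[np.isfinite(P).all(1)]; print(P.min(0),P.max(0))
c=np.median(P,0)
for k in range(4):
    c=P.mean(0); n=np.linalg.svd(P-c)[2][2]; r=(P-c)@n; P=P[abs(r)<max(.003,2*r.std())]
n*=np.sign(n[0]); print("board n",n,"yaw",np.degrees(np.arctan2(n[1],n[0])),"d",c@n,"rms",r.std(),len(P))
m=(im[...,0]>110)&(im[...,0]>1.8*im[...,1])&(abs(u-152)<8)&(abs(v-158)<6); ys,xs=np.nonzero(m); print("peg px",xs.mean(),ys.mean(),len(xs),V[m].round(3).tolist(),"on z=.185:",plane(S,[[xs.mean(),ys.mean()]],.185))
for z in (.06,.084):pass
m=(abs(u-257)<300)&(V[...,2]>.07)&(V[...,2]<.1)&(u>290)&(u<370)&(v>215)&(v<260)
Q=V[m];print("scene tall pts");cs,_=cv2.findContours(m.astype(np.uint8),0,1)
for c in cs:
    if cv2.contourArea(c)>8:
        mm=np.zeros(m.shape,np.uint8);cv2.drawContours(mm,[c],-1,1,-1);q=V[(mm>0)&m];print(np.nanmean(q,0).round(4),np.nanmin(q,0).round(3),np.nanmax(q,0).round(3))
E
```

```text
tall [481.4 313.7] [32.2 62. ] 16.6 px [175. 215.] h 0.0824
tall [504.7 247.5] [33.3 55.8] 18.4 px [193. 208.] h 0.0824
tall [541.4 181.8] [30.  57.7] 15.2 px [211. 198.] h 0.0824
tray [509.9 248.6] [124.  220.1] 16.2 px [189. 207.] h 0.0768
mat [530.7  37.6] [128.4 127.7] 13.9 px [252. 202.] h -0.0005
board [ 583.3 -326.9] [ 16.1 359.1] 40.6 px [361. 183.] h 0.2037
[ 0.496886   -0.44406714  0.03172268] [ 0.69382082 -0.21689464  0.14441015]
board n [ 0.75685073  0.65356937 -0.00490419] yaw 40.81185570776901 d 0.23423562577492288 rms 0.0016032837562103934 1646
peg px 150.75 157.25 4 [[0.611, -0.342, 0.189], [0.614, -0.334, 0.193], [0.611, -0.333, 0.192], [0.613, -0.34, 0.187]] on z=.185: [[ 0.60601776 -0.34455565  0.185     ]]
scene tall pts
[0.4871 0.32   0.0823] [0.46  0.285 0.07 ] [0.505 0.351 0.088]
[0.5129 0.2542 0.0836] [0.487 0.224 0.07 ] [0.531 0.282 0.093]
[0.5473 0.1885 0.0809] [0.523 0.156 0.07 ] [0.564 0.217 0.086]
```

```bash
cat >> h.py <<'E'
def frame(yaw):  # tool down, tool z at yaw (deg)
    a=np.radians(yaw); z=np.array([np.cos(a),np.sin(a),0]); x=np.array([0,0,-1.]); return np.c_[x,np.cross(z,x),z]
def rel(p,yaw,s=None,P0=None):
    s=s or robot.observe(); R0=Ro.from_quat(s["ee_rot"]).as_matrix(); p0=s["tcp_pos"] if P0 is None else P0
    rv=Ro.from_matrix(R0.T@frame(yaw)).as_rotvec(degrees=True)
    return (R0.T@(np.array(p)-p0)*1000).round(1), rv.round(2)
def st():
    s=robot.observe(); R=Ro.from_quat(s["ee_rot"]).as_matrix()
    print("t",s["time_s"],"tcp",s["tcp_pos"].round(4),"zyaw",np.degrees(np.arctan2(R[1,2],R[0,2])).round(2),"tilt",np.degrees(R[:2,0]).round(2),"j",s["joints"].round(2),"F",s["force"].round(2),"w",round(s["width"]*1000,1)); return s
E
python3 - <<'E'
from h import *
st()
for y in (16.4,196.4): print(rel([.4814,.3137,.2],y),rel([.4814,.3137,.12],y))
E
```

```text
t 0.1 tcp [0.1497 0.5547 0.2385] zyaw 74.89 tilt [-0.04 -0.09] j [ 1.19  0.28  1.51  0.    1.36 -0.12] F [-0.81  0.74 -1.44] w 85.3
(array([  38.7, -383. , -146.1]), array([ 5.849e+01, -9.000e-02,  4.000e-02])) (array([ 118.7, -383.1, -146. ]), array([ 5.849e+01, -9.000e-02,  4.000e-02]))
(array([  38.7, -383. , -146.1]), array([-1.2151e+02, -4.0000e-02, -1.1000e-01])) (array([ 118.7, -383.1, -146. ]), array([-1.2151e+02, -4.0000e-02, -1.1000e-01]))
```

```bash
python3 -m crank '[52,39,-383,-146,58.5,0,0,52,39,-383,-146,58.5,0,0,52,39,-383,-146,58.5,0,0,52,39,-383,-146,58.5,0,0,52,39,-383,-146,58.5,0,0,52,39,-383,-146,58.5,0,0,52,39,-383,-146,58.5,0,0,52,39,-383,-146,58.5,0,0,52,90,-383,-146,58.5,0,0,52,90,-383,-146,58.5,0,0]' 40
python3 - <<'E'
from h import *
st(); print(rel([.4814,.3137,.051],16.4))
c=robot.capture("wrist"); cv2.imwrite("pics/w1.png",c["img"][:,:,::-1]); np.savez("w1.npz",**c)
E
```

```text
time_s: 1.35
tcp_pos: [0.4778, 0.3134, 0.146]
ee_rot: [-0.102, 0.703, 0.1, 0.697]
force: [-0.8, 0.5, 0.2]
width: 0.052
t 1.35 tcp [0.4778 0.3134 0.146 ] zyaw 16.42 tilt [-0.51 -0.22] j [0.46 0.34 1.65 0.   1.16 0.17] F [-0.84  0.47  0.15] w 52.0
(array([94.9, -0.6,  4.5]), array([ 0.02, -0.55,  0.06]))
```

View pics/w1.png

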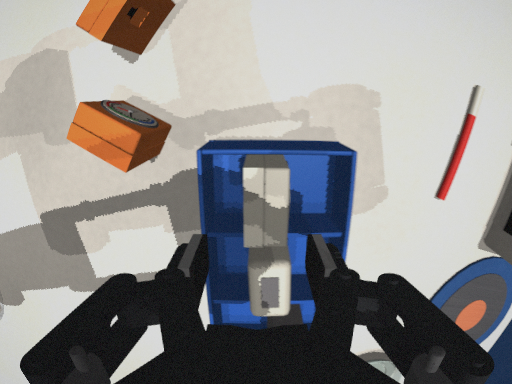

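```bash
python3 -m crank '[52,0,0,0,0,0,0,52,25,0,0,0,0,0,52,45,0,0,0,0,0]'; python3 -c "
from h import *
st()"; python3 -m crank '[52,15,0,0,0,0,0,52,35,0,0,0,0,0,52,50,0,0,0,0,0,52,50,0,0,0,0,0]';python3 -c "
from h import *
st()"
```

```text
time_s: 1.78
tcp_pos: [0.4826, 0.3154, 0.106]
ee_rot: [-0.101, 0.698, 0.102, 0.701]
force: [-1.0, -0.6, 0.9]
width: 0.0521
t 1.775 tcp [0.4826 0.3154 0.106 ] zyaw 16.43 tilt [0.21 0.12] j [0.46 0.38 1.7  0.   1.05 0.17] F [-0.97 -0.61  0.86] w 52.1
time_s: 2.28
tcp_pos: [0.4812, 0.3142, 0.0537]
ee_rot: [-0.101, 0.7, 0.101, 0.699]
force: [-0.1, 0.4, -0.5]
width: 0.0521
t 2.275 tcp [0.4812 0.3142 0.0537] zyaw 16.39 tilt [-0.08 -0.03] j [0.46 0.44 1.76 0.   0.94 0.17] F [-0.14  0.43 -0.46] w 52.1
```

```bash
python3 -m crank '[38,0,0,0,0,0,0,38,0,0,0,0,0,0,24,0,0,0,0,0,0,24,0,0,0,0,0,0,24,0,0,0,0,0,0]' 40; python3 -c "
from h import *
st()"; python3 -m crank '[24,-10,0,0,0,0,0,24,-40,0,0,0,0,0,24,-80,0,0,0,0,0,24,-110,0,0,0,0,0,24,-110,0,0,0,0,0]';python3 - <<'E'
from h import *
st(); print(rel([.5307,.0376,.165],40.8))
c=robot.capture("wrist"); cv2.imwrite("pics/w2.png",c["img"][:,:,::-1])
E
```

```text
time_s: 2.9
tcp_pos: [0.4822, 0.3146, 0.0551]
ee_rot: [-0.101, 0.699, 0.101, 0.7]
force: [0.7, 0.2, 6.1]
width: 0.0317
t 2.9 tcp [0.4822 0.3146 0.0551] zyaw 16.39 tilt [0.09 0.04] j [0.46 0.44 1.76 0.   0.94 0.17] F [0.66 0.17 6.06] w 31.7
time_s: 3.52
tcp_pos: [0.4829, 0.315, 0.1667]
ee_rot: [-0.1, 0.698, 0.101, 0.702]
force: [0.0, -0.5, -1.9]
width: 0.0315
t 3.525 tcp [0.4829 0.315  0.1667] zyaw 16.39 tilt [0.27 0.14] j [0.46 0.32 1.62 0.   1.19 0.17] F [ 0.03 -0.53 -1.87] w 31.5
(array([   1.3, -279.6,  -32.4]), array([-2.441e+01,  3.100e-01,  1.000e-02]))
```

View pics/w2.png

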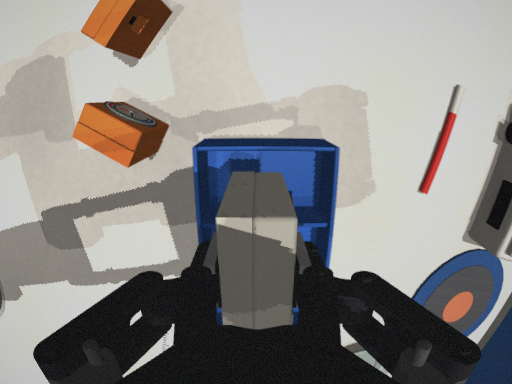

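```bash
python3 -m crank '[24,0,-50,-5.5,-5,0,0,24,0,-100,-11,-10,0,0,24,0,-150,-16.5,-15,0,0,24,0,-200,-22,-20,0,0,24,0,-250,-27.5,-24,0,0,24,0,-278.7,-30.6,-24.4,0,0,24,30,-278.7,-30.6,-24.4,0,0,24,60,-278.7,-30.6,-24.4,0,0,24,85,-278.7,-30.6,-24.4,0,0,24,95,-278.7,-30.6,-24.4,0,0,24,95,-278.7,-30.6,-24.4,0,0,24,95,-278.7,-30.6,-24.4,0,0]';python3 - <<'E'
from h import *
st(); print(rel([.5307,.0376,.052],40.8))
c=robot.capture("scene"); cv2.imwrite("pics/s2.png",cv2.resize(c["img"][150:290,190:390,::-1],(800,560),interpolation=3))
E
```

```text
time_s: 5.08
tcp_pos: [0.5315, 0.0383, 0.0699]
ee_rot: [-0.247, 0.662, 0.246, 0.663]
force: [-0.7, 0.5, -0.9]
width: 0.0314
t 5.075 tcp [0.5315 0.0383 0.0699] zyaw 40.79 tilt [0.07 0.  ] j [-0.06  0.37  1.84  0.    0.93 -0.77] F [-0.69  0.54 -0.88] w 31.4
(array([17.9, -0. , -1.1]), array([-0.01,  0.06,  0.05]))
```

View pics/s2.png

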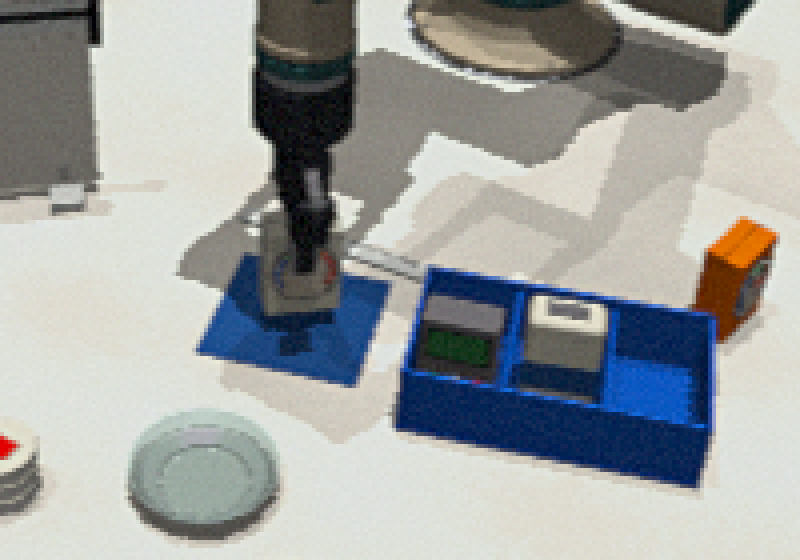

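```bash
python3 -m crank '[24,8,0,0,0,0,0,24,14,0,0,0,0,0,24,16,0,0,0,0,0,24,16,0,0,0,0,0]';python3 -m crank '[24,1,0,0,0,0,0,24,1.5,0,0,0,0,0,24,1.5,0,0,0,0,0]';python3 -m crank '[24,1,0,0,0,0,0,24,1.5,0,0,0,0,0,24,1.5,0,0,0,0,0]'
```

```text
time_s: 5.62
tcp_pos: [0.5307, 0.0383, 0.053]
ee_rot: [-0.246, 0.663, 0.247, 0.663]
force: [0.5, -0.1, -0.5]
width: 0.0317
time_s: 6.0
tcp_pos: [0.5309, 0.0383, 0.0518]
ee_rot: [-0.246, 0.663, 0.246, 0.663]
force: [-0.9, 0.2, -0.8]
width: 0.0315
time_s: 6.38
tcp_pos: [0.5311, 0.0383, 0.0511]
ee_rot: [-0.246, 0.663, 0.246, 0.663]
force: [-1.7, -0.1, 4.0]
width: 0.0315
```

```bash
python3 -m crank '[34,0,0,0,0,0,0,42,0,0,0,0,0,0,60,0,0,0,0,0,0,60,0,0,0,0,0,0,60,0,0,0,0,0,0,60,-30,0,0,0,0,0,85,-80,0,0,0,0,0,85,-110,0,0,0,0,0,85,-130,0,0,10,0,0,85,-130,0,0,20,0,0,85,-130,0,0,30,0,0,85,-130,0,0,40,0,0,85,-130,0,0,50,0,0,85,-130,0,0,60,0,0,85,-130,0,0,70,0,0,85,-130,0,0,80,0,0,85,-130,0,0,90,0,0,85,-130,0,0,90,0,0,85,-130,0,0,90,0,0]';python3 - <<'E'
from h import *
st()
T=robot.capture("top"); W=cloud(T);h=W[...,2]
roi=np.zeros(h.shape,bool); roi[180:225,225:285]=1
Q=W[roi&(h>.07)&(h<.09)]
print(len(Q),cv2.minAreaRect((Q[:,:2]*1000).astype(np.float32)))
S=robot.capture("scene");V=cloud(S);m=(V[...,2]>.03)&(V[...,2]<.09)&(abs(V[...,0]-.53)<.06)&(abs(V[...,1]-.038)<.06)
print(cv2.minAreaRect((V[m][:,:2]*1000).astype(np.float32)),V[m][:,2].max())
c=robot.capture("wrist"); np.savez("w3.npz",**c); cv2.imwrite("pics/w3.png",c["img"][:,:,::-1]); print(c["intrinsics"].tolist(),(-c["R"].T@c["t"]).round(3),c["R"].round(3).tolist())
E
```

```text
time_s: 8.75
tcp_pos: [0.5308, 0.0383, 0.1802]
ee_rot: [0.294, 0.643, -0.294, 0.643]
force: [-0.3, 0.8, 0.9]
width: 0.0852
t 8.75 tcp [0.5308 0.0383 0.1802] zyaw -49.08 tilt [-0.01  0.01] j [-0.06  0.25  1.69  0.    1.2   0.8 ] F [-0.33  0.76  0.92] w 85.2
0 ((0.0, 0.0), (0.0, 0.0), 0.0)
((532.0626831054688, 43.293731689453125), (38.55738830566406, 59.773468017578125), 40.74430465698242) 0.08455282509445482
[[297.3186396354542, 0.0, 256.700442560881], [0.0, 297.3186396354542, 192.19023910051038], [0.0, 0.0, 1.0]] [0.587 0.087 0.313] [[0.654, -0.756, -0.001], [-0.724, -0.627, 0.288], [-0.219, -0.188, -0.957]]
```

View pics/w3.png

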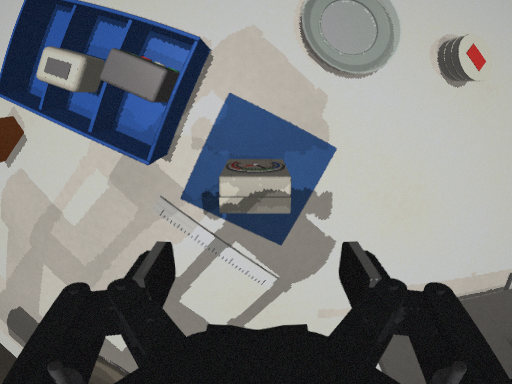

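```bash
cat >> h.py <<'E'
def wray(c,px):
    K,R,t=c["intrinsics"],c["R"],c["t"]; px=np.atleast_2d(px).astype(float)
    a=(px[:,0]-K[0,2])/K[0,0]; b=(px[:,1]-K[1,2])/K[1,1]; r=np.hypot(a,b)+1e-12
    d=np.c_[a/r*np.sin(r),b/r*np.sin(r),np.cos(r)]@R; return -R.T@t,d
def wplane(c,px,h):
    o,d=wray(c,px); return o+d*((h-o[2])/d[:,2])[:,None]
def wcloud(c):
    v,u=np.mgrid[:384,:512]; o,d=wray(c,np.c_[u.ravel(),v.ravel()]); zc=d@c["R"][2]
    z=c["z_map"].ravel(); W=o+d*(z/zc)[:,None]; W[z<=0]=np.nan; return W.reshape(384,512,3)
E
python3 - <<'E'
from h import *
c=dict(np.load("w3.npz")); W=wcloud(c)
P=wplane(c,[[219,177],[291,177],[219,195],[291,195],[219,213],[291,213]],.08); print(P.round(4))
m=np.zeros((384,512),bool); m[140:225,200:310]=1
m&=(W[...,2]>.076)&(W[...,2]<.086); ys,xs=np.nonzero(m); print(len(ys),xs.min(),xs.max(),ys.min(),ys.max(),np.nanmedian(W[m][:,2]))
print(cv2.minAreaRect((W[m][:,:2]*1000).astype(np.float32)))
s=robot.observe();print(s["tcp_pos"])
e=np.array([np.cos(np.radians(40.8)),np.sin(np.radians(40.8))])
q=(W[m][:,:2]-s["tcp_pos"][:2])@e; print("along dial dir",np.percentile(q,[1,99])*1000)
e=np.array([e[1],-e[0]]);q=(W[m][:,:2]-s["tcp_pos"][:2])@e; print("along z",np.percentile(q,[1,99])*1000)
E
```

```text
[[0.523  0.0728 0.08  ]
 [0.5612 0.0286 0.08  ]
 [0.5111 0.0632 0.08  ]
 [0.55   0.0182 0.08  ]
 [0.4987 0.0533 0.08  ]
 [0.5384 0.0074 0.08  ]]
2703 218 291 176 213 0.07813435655820328
((529.6756591796875, 40.61777114868164), (32.55521774291992, 60.40766143798828), 40.686256408691406)
[0.53087592 0.0383063  0.18027732]
along dial dir [-15.29235703  16.62344303]
along z [-31.78302652  26.87366242]
```

```bash
python3 -m crank '[85,40,0,-2.4,0,0,0,85,80,0,-2.4,0,0,0,85,110,0,-2.4,0,0,0,85,130,0,-2.4,0,0,0,85,138,0,-2.4,0,0,0,85,138,0,-2.4,0,0,0,72,138,0,-2.4,0,0,0,66,138,0,-2.4,0,0,0,62,138,0,-2.4,0,0,0,52,138,0,-2.4,0,0,0,52,138,0,-2.4,0,0,0,52,138,0,-2.4,0,0,0,52,138,0,-2.4,0,0,0]' 45;python3 -c "
from h import *
st()"
```

```text
time_s: 10.52
tcp_pos: [0.5299, 0.0401, 0.043]
ee_rot: [0.295, 0.642, -0.294, 0.643]
force: [0.3, 0.4, 6.1]
width: 0.0595
t 10.525 tcp [0.5299 0.0401 0.043 ] zyaw -49.21 tilt [0.08 0.  ] j [-0.06  0.4   1.87  0.    0.87  0.8 ] F [0.32 0.37 6.06] w 59.5
```

```bash
python3 -m crank '[52,-20,0,0,0,0,0,52,-70,0,0,0,0,0,52,-120,0,0,0,0,0,52,-150,-25,50,0,0,0,52,-180,-50,100,0,0,0,52,-200,-75,150,0,0,0,52,-200,-105,205,0,0,0,52,-200,-125,245,0,0,0,52,-200,-133,259,0,0,0,52,-200,-133,259,0,0,0,52,-200,-133,259,0,0,0,52,-200,-133,259,0,0,0]';python3 - <<'E'
from h import *
s=st()
c=robot.capture("wrist"); np.savez("w4.npz",**c); cv2.imwrite("pics/w4.png",c["img"][:,:,::-1])
im=c["img"].astype(int); m=((im[...,0]>100)&(im[...,0]>1.9*im[...,1])&(im[...,0]>1.9*im[...,2])).astype(np.uint8)
k,_=cv2.findContours(m,0,1)
for q in k:
    if cv2.contourArea(q)>10: print(cv2.boundingRect(q),cv2.contourArea(q))
S=dict(np.load("scene.npz"))
n=np.array([.757,.6534,0]);K,R,t=S["intrinsics"],S["R"],S["t"];o=-R.T@t;d=np.array([(151-K[0,2])/K[0,0],(157.4-K[1,2])/K[1,1],1])@R
p=o+d*((.2342+.009-o@n)/(d@n)); print("peg scene",p, "l",p@[.6534,-.757,0])
E
```

```text
time_s: 12.02
tcp_pos: [0.5976, -0.2411, 0.2425]
ee_rot: [0.294, 0.643, -0.294, 0.643]
force: [0.3, 0.9, -1.1]
width: 0.0593
t 12.025 tcp [ 0.5976 -0.2411  0.2425] zyaw -49.11 tilt [-0.    0.04] j [-0.49  0.38  1.34  0.    1.42  0.37] F [ 0.32  0.91 -1.06] w 59.3
peg scene [ 0.61190574 -0.33671969  0.18982857] l 0.6547160105472312
```

View pics/w4.png

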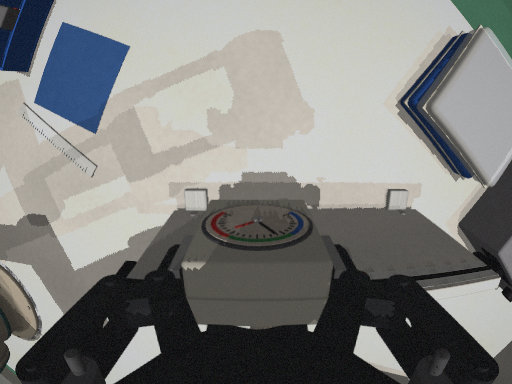

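```bash
python3 -m crank '[52,-40,0,20,0,0,0,52,-58,-10,60,0,0,0,52,-58,-35,82,0,0,0,52,-58,-35,82,0,0,0,52,-58,-35,82,0,0,0,52,-58,-35,82,0,0,0]';python3 - <<'E'
from h import *
s=st()
c=robot.capture("wrist"); np.savez("w5.npz",**c); cv2.imwrite("pics/w5.png",c["img"][:,:,::-1])
im=c["img"].astype(int); m=((im[...,0]>80)&(im[...,0]>1.8*im[...,1])&(im[...,0]>1.8*im[...,2])).astype(np.uint8)
k,_=cv2.findContours(m,0,1)
for q in k:
    if cv2.contourArea(q)>6: print(cv2.boundingRect(q),cv2.contourArea(q))
E
```

```text
time_s: 12.82
tcp_pos: [0.6249, -0.3264, 0.3004]
ee_rot: [0.294, 0.643, -0.294, 0.643]
force: [-0.7, -1.1, -1.9]
width: 0.0593
t 12.825 tcp [ 0.6249 -0.3264  0.3004] zyaw -49.14 tilt [0.   0.04] j [-0.58  0.46  1.07  0.    1.61  0.28] F [-0.73 -1.13 -1.93] w 59.3
(200, 325, 7, 7) 24.5
(443, 243, 8, 7) 23.0
(235, 223, 15, 5) 11.0
(211, 212, 18, 25) 81.5
```

View pics/w5.png

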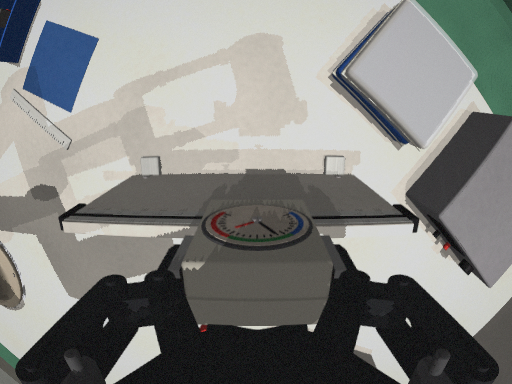

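```bash
python3 -m crank '[52,0,-25,0,0,0,0,52,0,-50,-10,0,0,0,52,0,-50,-20,0,0,0,52,0,-50,-20,0,0,0,52,0,-50,-20,0,0,0,52,0,-50,-20,0,0,0]';python3 - <<'E'
from h import *
s=st()
c=robot.capture("wrist"); np.savez("w6.npz",**c)
im=c["img"].astype(int); m=((im[...,0]>80)&(im[...,0]>1.8*im[...,1])&(im[...,0]>1.8*im[...,2])).astype(np.uint8)
k,_=cv2.findContours(m,0,1)
for q in k:
    if cv2.contourArea(q)>6: print(cv2.boundingRect(q),cv2.contourArea(q))
cv2.imwrite("pics/w6.png",cv2.resize(c["img"][120:270,160:360,::-1],(800,600),interpolation=3))
E
```

```text
time_s: 13.62
tcp_pos: [0.5745, -0.3452, 0.3001]
ee_rot: [0.294, 0.643, -0.294, 0.643]
force: [0.7, 0.1, -2.4]
width: 0.0593
t 13.625 tcp [ 0.5745 -0.3452  0.3001] zyaw -49.18 tilt [0.01 0.  ] j [-0.64  0.4   1.17  0.    1.57  0.21] F [ 0.68  0.12 -2.44] w 59.3
(458, 216, 6, 8) 21.5
(211, 212, 17, 25) 84.5
(272, 152, 14, 5) 45.0
```

View pics/w6.png

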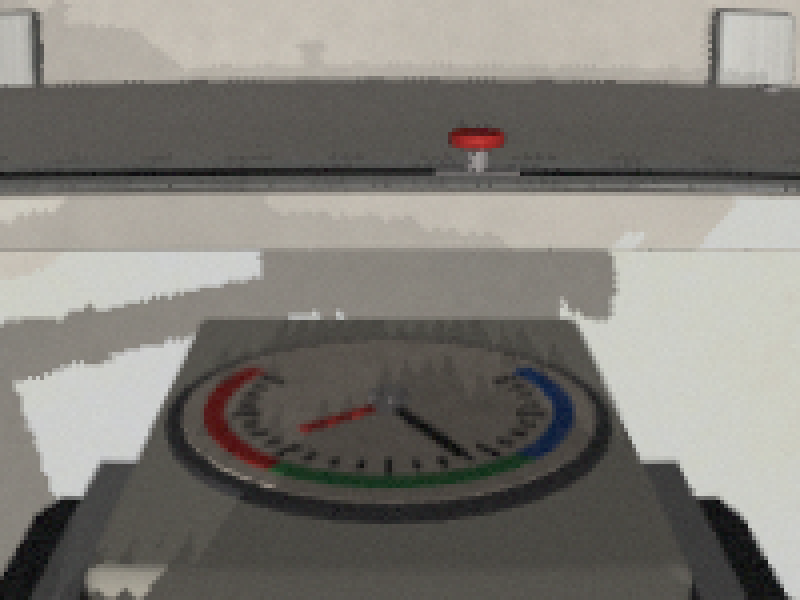

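Run:
```python
from h import *
c=dict(np.load("w6.npz")); W=wcloud(c); s=robot.observe(); tcp=s["tcp_pos"]
im=c["img"].astype(int); m=(im[...,0]>70)&(im[...,0]>1.7*im[...,1])&(im[...,0]>1.7*im[...,2]); m[:140]=0;m[165:]=0;m[:,:260]=0;m[:,300:]=0
ys,xs=np.nonzero(m); w=im[...,0][m]; u,v=(xs*w).sum()/w.sum(),(ys*w).sum()/w.sum(); print(u,v,xs.min(),xs.max())
# board plane: pixels on panel
B=W[143:158,190:262].reshape(-1,3); B=B[np.isfinite(B).all(1)]; print("B z",B[:,2].min(),B[:,2].max())
for k in range(5):
    q=B.mean(0); n=np.linalg.svd(B-q)[2][2]; r=(B-q)@n; B=B[abs(r)<=max(.002,2*r.std())]
n*=np.sign(n[0]); print("plane",n,np.degrees(np.arctan2(n[1],n[0])),q@n,r.std())
a=np.radians(40.8); N=np.array([np.cos(a),np.sin(a),0]); L=np.array([N[1],-N[0],0])
print("median n (yaw40.8)",np.median(B@N),"tcp n,l",tcp@N,tcp@L)
for d in (.232,.234,.236):
    o,dd=wray(c,[u,v]); p=o+dd[0]*((d+.0075-o@N)/(dd[0]@N)); print(d,p.round(4),"l",p@L,"l-tcp",p@L-tcp@L)
print("red depth pts z,n,l",np.nanmedian(W[m],0)[2],np.nanmedian(W[m]@N),np.nanmedian(W[m]@L))
# gauge bottom front edge corners in image and slot line
g=wplane(c,[[160+200/4,120+320/4],[160+575/4,120+320/4]],tcp[2]-.043); print("gauge bottom front rel l",(g-tcp)@L,"n",(g-tcp)@N)
t=wplane(c,[[160+300/4,120+176/4],[160+600/4,120+176/4]],.185); print("slot n at z.185",t@N)
```

```text
278.8340318524728 154.34810202370974 272 285
B z 0.04229010055666432 0.15584510812299274
plane [0.75609264 0.65446151 0.00200984] 40.87893186228232 0.2339996160962098 0.00027606482079909933
median n (yaw40.8) 0.23461448254243727 tcp n,l 0.20927142146830433 0.6366963204569349
0.232 [ 0.6099 -0.34    0.17  ] l 0.6559321688588153 l-tcp 0.019235848401880418
0.234 [ 0.6108 -0.3381  0.182 ] l 0.6550346055144227 l-tcp 0.018338285057487802
0.236 [ 0.6118 -0.3361  0.194 ] l 0.6541370421700299 l-tcp 0.017440721713094964
red depth pts z,n,l 0.18698255164197042 0.24275855806800004 0.6545918125141178
gauge bottom front rel l [-0.02988908  0.02903421] n [0.01588966 0.01590891]
slot n at z.185 [0.23364848 0.2338858 ]
```

```bash
python3 -m crank '[52,0,40,5,0,0,0,52,0,75,18.7,0,0,0,52,30,75,18.7,0,0,0,52,70,75,18.7,0,0,0,52,100,75,18.7,0,0,0,52,116,75,18.7,0,0,0,52,118,75,18.7,0,0,0,52,118,75,18.7,0,0,0,52,118,75,18.7,0,0,0]';cat >> h.py <<'E'
def bd():
    s=st(); a=np.radians(40.85); N=np.array([np.cos(a),np.sin(a),0]); L=np.array([N[1],-N[0],0]); p=s["tcp_pos"]
    print("back off board mm %.2f  lateral past peg %.2f  peg at gauge z %.2f | Fn %.1f Fl %.1f"%((p@N-.016-.2340)*1e3,(p@L-.6551)*1e3,(.185-p[2]+.043)*1e3,s["force"]@N,s["force"]@L))
E
python3 - <<'E'
from h import *
bd()
a=np.radians(40.85);L=np.array([np.sin(a),-np.cos(a)]);print((np.array([.5745,-.3452])@L+.0187))
E
```

```text
time_s: 14.8
tcp_pos: [0.6437, -0.311, 0.184]
ee_rot: [0.294, 0.642, -0.295, 0.644]
force: [0.8, 0.4, -0.9]
width: 0.0595
t 14.8 tcp [ 0.6437 -0.311   0.184 ] zyaw -49.22 tilt [ 0.15 -0.09] j [-0.55  0.52  1.26  0.    1.36  0.31] F [ 0.78  0.42 -0.87] w 59.5
back off board mm 33.54  lateral past peg 1.17  peg at gauge z 44.00 | Fn 0.9 Fl 0.2
0.6555872651289703
```

```bash
sed -i 's/\.6551)/.6556)/' h.py; python3 -m crank '[52,2,-8,-0.5,0,0,0,52,2,-16,-0.5,0,0,0,52,2,-21,-0.5,0,0,0,52,2,-21,-0.5,0,0,0]'; python3 -c "
from h import *
bd()"; python3 -m crank '[52,0,-1.5,0,0,0,0,52,0,-3,0,0,0,0,52,0,-4,0,0,0,0,52,0,-4,0,0,0,0]'; python3 -c "
from h import *
bd()"
```

```text
time_s: 15.3
tcp_pos: [0.6263, -0.3244, 0.1804]
ee_rot: [0.295, 0.643, -0.295, 0.643]
force: [0.6, -0.6, -1.6]
width: 0.0597
t 15.3 tcp [ 0.6263 -0.3244  0.1804] zyaw -49.27 tilt [0.01 0.  ] j [-0.58  0.5   1.29  0.    1.35  0.28] F [ 0.56 -0.62 -1.6 ] w 59.7
back off board mm 11.55  lateral past peg -0.59  peg at gauge z 47.60 | Fn 0.0 Fl 0.8
time_s: 15.8
tcp_pos: [0.6237, -0.3264, 0.1803]
ee_rot: [0.294, 0.643, -0.294, 0.643]
force: [0.6, 0.1, -1.4]
width: 0.0594
t 15.8 tcp [ 0.6237 -0.3264  0.1803] zyaw -49.21 tilt [0.   0.01] j [-0.58  0.5   1.29  0.    1.35  0.28] F [ 0.57  0.07 -1.39] w 59.4
back off board mm 8.29  lateral past peg -0.73  peg at gauge z 47.75 | Fn 0.5 Fl 0.3
```

```bash
python3 -m crank '[52,0,-1,0.6,0,0,0,52,0,-2,0.6,0,0,0,52,0,-3,0.6,0,0,0,52,0,-3,0.6,0,0,0]'; python3 -c "
from h import *
bd()"; python3 -m crank '[52,0,-1,0,0,0,0,52,0,-2,0,0,0,0,52,0,-2.5,0,0,0,0,52,0,-2.5,0,0,0,0]'; python3 -c "
from h import *
bd()"
```

```text
time_s: 16.3
tcp_pos: [0.6217, -0.3289, 0.1803]
ee_rot: [0.295, 0.643, -0.294, 0.643]
force: [-0.2, 0.4, -1.3]
width: 0.0597
t 16.3 tcp [ 0.6217 -0.3289  0.1803] zyaw -49.22 tilt [0. 0.] j [-0.59  0.5   1.29  0.    1.35  0.27] F [-0.17  0.43 -1.27] w 59.7
back off board mm 5.16  lateral past peg -0.12  peg at gauge z 47.72 | Fn 0.2 Fl -0.4
time_s: 16.8
tcp_pos: [0.6199, -0.3305, 0.1803]
ee_rot: [0.294, 0.643, -0.294, 0.643]
force: [0.3, 0.4, -1.9]
width: 0.0595
t 16.8 tcp [ 0.6199 -0.3305  0.1803] zyaw -49.22 tilt [0.   0.01] j [-0.59  0.5   1.3   0.    1.35  0.27] F [ 0.33  0.42 -1.9 ] w 59.5
back off board mm 2.71  lateral past peg -0.13  peg at gauge z 47.72 | Fn 0.5 Fl -0.1
```

Head is inside the case. Now feel for the board face.

```bash
python3 -m crank '[52,0,-0.7,0,0,0,0,52,0,-1.4,0,0,0,0,52,0,-1.4,0,0,0,0]'; python3 -c "
from h import *
bd()"; python3 -m crank '[52,0,-0.7,0,0,0,0,52,0,-0.7,0,0,0,0]'; python3 -c "
from h import *
bd()"
```

```text
time_s: 17.18
tcp_pos: [0.6188, -0.3315, 0.1803]
ee_rot: [0.294, 0.643, -0.294, 0.643]
force: [0.2, -0.1, -1.6]
width: 0.0596
t 17.175 tcp [ 0.6188 -0.3315  0.1803] zyaw -49.22 tilt [0. 0.] j [-0.59  0.5   1.3   0.    1.35  0.27] F [ 0.16 -0.12 -1.57] w 59.6
back off board mm 1.29  lateral past peg -0.13  peg at gauge z 47.71 | Fn 0.0 Fl 0.2
time_s: 17.42
tcp_pos: [0.6183, -0.3319, 0.1803]
ee_rot: [0.294, 0.643, -0.294, 0.643]
force: [0.5, 0.2, -0.4]
width: 0.0595
t 17.425 tcp [ 0.6183 -0.3319  0.1803] zyaw -49.22 tilt [0. 0.] j [-0.59  0.5   1.3   0.    1.35  0.27] F [ 0.5   0.25 -0.44] w 59.5
back off board mm 0.59  lateral past peg -0.12  peg at gauge z 47.73 | Fn 0.5 Fl 0.1
```

```bash
python3 -m crank '[52,0,-0.5,0,0,0,0,52,0,-0.5,0,0,0,0]'; python3 -c "
from h import *
bd()"; python3 -m crank '[52,0,-0.5,0,0,0,0,52,0,-0.5,0,0,0,0]'; python3 -c "
from h import *
bd()"; python3 -m crank '[52,0,-0.5,0,0,0,0,52,0,-0.5,0,0,0,0]'; python3 -c "
from h import *
bd()"
```

```text
time_s: 17.68
tcp_pos: [0.6179, -0.3322, 0.1803]
ee_rot: [0.294, 0.643, -0.294, 0.643]
force: [0.5, -0.5, -0.9]
width: 0.0596
t 17.675 tcp [ 0.6179 -0.3322  0.1803] zyaw -49.22 tilt [0. 0.] j [-0.59  0.5   1.3   0.    1.35  0.27] F [ 0.49 -0.52 -0.94] w 59.6
back off board mm 0.11  lateral past peg -0.13  peg at gauge z 47.73 | Fn 0.0 Fl 0.7
time_s: 17.92
tcp_pos: [0.6176, -0.3326, 0.1803]
ee_rot: [0.294, 0.643, -0.294, 0.643]
force: [0.2, 0.4, -2.0]
width: 0.0591
t 17.925 tcp [ 0.6176 -0.3326  0.1803] zyaw -49.21 tilt [0. 0.] j [-0.59  0.5   1.3   0.    1.35  0.27] F [ 0.17  0.42 -2.  ] w 59.1
back off board mm -0.37  lateral past peg -0.10  peg at gauge z 47.75 | Fn 0.4 Fl -0.2
time_s: 18.18
tcp_pos: [0.6172, -0.3329, 0.1803]
ee_rot: [0.294, 0.643, -0.294, 0.643]
force: [0.5, -0.4, -1.5]
width: 0.0596
t 18.175 tcp [ 0.6172 -0.3329  0.1803] zyaw -49.22 tilt [0.01 0.  ] j [-0.59  0.5   1.3   0.    1.34  0.27] F [ 0.5  -0.38 -1.48] w 59.6
back off board mm -0.84  lateral past peg -0.11  peg at gauge z 47.72 | Fn 0.1 Fl 0.6
```

```bash
python3 -m crank '[52,0,-0.4,0,0,0,0,52,0,-0.4,0,0,0,0]'; python3 -c "
from h import *
bd()"; python3 -m crank '[52,0,-0.4,0,0,0,0,52,0,-0.4,0,0,0,0]'; python3 -c "
from h import *
bd()"; python3 -m crank '[52,0,-0.4,0,0,0,0,52,0,-0.4,0,0,0,0]'; python3 -c "
from h import *
bd()"
```

```text
time_s: 18.42
tcp_pos: [0.6172, -0.3329, 0.1803]
ee_rot: [0.295, 0.643, -0.294, 0.643]
force: [1.5, 2.0, -2.0]
width: 0.0595
t 18.425 tcp [ 0.6172 -0.3329  0.1803] zyaw -49.21 tilt [0.03 0.03] j [-0.59  0.5   1.3   0.    1.34  0.26] F [ 1.5   2.   -2.01] w 59.5
back off board mm -0.87  lateral past peg -0.13  peg at gauge z 47.73 | Fn 2.4 Fl -0.5
time_s: 18.68
tcp_pos: [0.6172, -0.3329, 0.1803]
ee_rot: [0.295, 0.643, -0.294, 0.643]
force: [2.8, 2.7, -1.0]
width: 0.0595
t 18.675 tcp [ 0.6172 -0.3329  0.1803] zyaw -49.2 tilt [0.07 0.05] j [-0.59  0.5   1.3   0.    1.34  0.26] F [ 2.78  2.65 -1.02] w 59.5
back off board mm -0.89  lateral past peg -0.13  peg at gauge z 47.70 | Fn 3.8 Fl -0.2
time_s: 18.92
tcp_pos: [0.6171, -0.3329, 0.1803]
ee_rot: [0.295, 0.643, -0.294, 0.643]
force: [3.2, 4.0, -1.8]
width: 0.0595
t 18.925 tcp [ 0.6171 -0.3329  0.1803] zyaw -49.2 tilt [0.1  0.07] j [-0.59  0.5   1.3   0.    1.34  0.26] F [ 3.17  3.96 -1.81] w 59.5
back off board mm -0.90  lateral past peg -0.16  peg at gauge z 47.67 | Fn 5.0 Fl -0.9
```

```bash
python3 -m crank '[52,0,1.7,0,0,0,0,52,3,1.7,0,0,0,0,52,6,1.7,0,0,0,0,52,8,1.7,0,0,0,0,52,8,1.7,0,0,0,0]'; python3 -c "
from h import *
bd()"; python3 -m crank '[52,2,0,0,0,0,0,52,4,0,0,0,0,0,52,6,0,0,0,0,0,52,6,0,0,0,0,0]'; python3 -c "
from h import *
bd()"
```

```text
time_s: 19.55
tcp_pos: [0.6171, -0.3327, 0.1718]
ee_rot: [0.294, 0.643, -0.295, 0.642]
force: [-0.1, 0.0, -0.8]
width: 0.0598
t 19.55 tcp [ 0.6171 -0.3327  0.1718] zyaw -49.23 tilt [-0.07  0.01] j [-0.59  0.5   1.31 -0.    1.33  0.27] F [-0.11  0.05 -0.84] w 59.8
back off board mm -0.82  lateral past peg -0.32  peg at gauge z 56.20 | Fn -0.1 Fl -0.1
time_s: 20.05
tcp_pos: [0.6174, -0.3324, 0.166]
ee_rot: [0.294, 0.643, -0.294, 0.643]
force: [-0.4, 0.0, -1.6]
width: 0.0598
t 20.05 tcp [ 0.6174 -0.3324  0.166 ] zyaw -49.22 tilt [-0.03  0.02] j [-0.59  0.51  1.32  0.    1.32  0.27] F [-0.4   0.02 -1.62] w 59.8
back off board mm -0.41  lateral past peg -0.28  peg at gauge z 62.02 | Fn -0.3 Fl -0.3
```

```bash
python3 -m crank '[52,1,0,0,0,0,0,52,2,0,0,0,0,0,52,2,0,0,0,0,0]'; python3 -c "
from h import *
bd()"; python3 -m crank '[52,0.7,0,0,0,0,0,52,0.7,0,0,0,0,0]'; python3 -c "
from h import *
bd()"; python3 -m crank '[52,0.7,0,0,0,0,0,52,0.7,0,0,0,0,0]'; python3 -c "
from h import *
bd()"
```

```text
time_s: 20.42
tcp_pos: [0.6175, -0.3325, 0.1642]
ee_rot: [0.294, 0.643, -0.294, 0.643]
force: [-0.7, -0.3, -1.0]
width: 0.0595
t 20.425 tcp [ 0.6175 -0.3325  0.1642] zyaw -49.22 tilt [-0.01  0.01] j [-0.59  0.51  1.32  0.    1.31  0.27] F [-0.71 -0.26 -1.01] w 59.5
back off board mm -0.36  lateral past peg -0.18  peg at gauge z 63.81 | Fn -0.7 Fl -0.3
time_s: 20.68
tcp_pos: [0.6176, -0.3325, 0.1635]
ee_rot: [0.294, 0.643, -0.294, 0.643]
force: [0.0, 0.5, -1.7]
width: 0.0595
t 20.675 tcp [ 0.6176 -0.3325  0.1635] zyaw -49.21 tilt [-0.    0.01] j [-0.59  0.51  1.32  0.    1.31  0.27] F [ 0.    0.48 -1.66] w 59.5
back off board mm -0.35  lateral past peg -0.15  peg at gauge z 64.49 | Fn 0.3 Fl -0.4
time_s: 20.92
tcp_pos: [0.6175, -0.3325, 0.1628]
ee_rot: [0.294, 0.643, -0.294, 0.643]
force: [-1.1, 1.0, -2.0]
width: 0.0593
t 20.925 tcp [ 0.6175 -0.3325  0.1628] zyaw -49.22 tilt [-0.    0.01] j [-0.59  0.51  1.32  0.    1.31  0.27] F [-1.08  0.95 -1.99] w 59.3
back off board mm -0.37  lateral past peg -0.16  peg at gauge z 65.20 | Fn -0.2 Fl -1.4
```

```bash
for i in 1 2 3; do python3 -m crank '[52,0.5,0,0,0,0,0,52,0.5,0,0,0,0,0]' >/dev/null; python3 -c "
from h import *
bd()"; done
```

```text
t 21.175 tcp [ 0.6176 -0.3325  0.1625] zyaw -49.21 tilt [ 0.01 -0.  ] j [-0.59  0.51  1.32  0.    1.31  0.27] F [-0.46 -0.05 -1.06] w 59.4
back off board mm -0.30  lateral past peg -0.10  peg at gauge z 65.52 | Fn -0.4 Fl -0.3
t 21.425 tcp [ 0.6177 -0.3326  0.1623] zyaw -49.21 tilt [ 0.02 -0.01] j [-0.59  0.51  1.32  0.    1.31  0.27] F [-0.38  0.34  0.98] w 59.6
back off board mm -0.31  lateral past peg -0.03  peg at gauge z 65.72 | Fn -0.1 Fl -0.5
t 21.675 tcp [ 0.6177 -0.3326  0.1621] zyaw -49.21 tilt [ 0.04 -0.03] j [-0.59  0.51  1.33  0.    1.31  0.27] F [-1.1   1.14  4.8 ] w 59.7
back off board mm -0.30  lateral past peg -0.01  peg at gauge z 65.91 | Fn -0.1 Fl -1.6
```

```bash
python3 -m crank '[52,0,-0.5,0,0,0,0,52,0,-0.8,0,0,0,0,52,0,-0.8,0,0,0,0]' >/dev/null; python3 -c "
from h import *
bd()"; python3 -m crank '[52,0,-0.3,0,0,0,0,52,0,-0.3,0,0,0,0]' >/dev/null; python3 -c "
from h import *
bd()"
```

```text
t 22.05 tcp [ 0.6176 -0.3327  0.162 ] zyaw -49.21 tilt [0.09 0.02] j [-0.59  0.51  1.33  0.    1.31  0.26] F [0.21 1.74 6.42] w 59.6
back off board mm -0.44  lateral past peg 0.03  peg at gauge z 66.03 | Fn 1.3 Fl -1.2
t 22.3 tcp [ 0.6176 -0.3327  0.162 ] zyaw -49.21 tilt [0.11 0.03] j [-0.59  0.51  1.33  0.    1.31  0.26] F [1.1  1.82 6.07] w 59.3
back off board mm -0.49  lateral past peg 0.02  peg at gauge z 66.04 | Fn 2.0 Fl -0.7
```

```bash
python3 -m crank '[61,0,0,0,0,0,0,63,0,0,0,0,0,0,67,0,0,0,0,0,0,75,0,0,0,0,0,0,85,0,0,0,0,0,0,85,0,0,0,0,0,0,85,0,0,0,0,0,0]'
python3 - <<'E'
from h import *
bd()
c=robot.capture("wrist"); np.savez("w7.npz",**c); cv2.imwrite("pics/w7.png",c["img"][:,:,::-1])
W=wcloud(c); a=np.radians(40.85); N=np.array([np.cos(a),np.sin(a),0]); L=np.array([N[1],-N[0],0])
m=np.zeros((384,512),bool);m[210:330,170:345]=1
Q=W[m]; Q=Q[np.isfinite(Q).all(1)]; n=Q@N-.234; l=Q@L-.6556; k=(n>-.002)&(n<.045)&(abs(l)<.04)&(Q[:,2]>.19)&(Q[:,2]<.21); print(k.sum(),np.median(Q[k][:,2]),np.percentile(n[k],[1,99]),np.percentile(l[k],[1,99]))
E
```

```text
time_s: 23.18
tcp_pos: [0.6167, -0.3332, 0.1614]
ee_rot: [0.294, 0.643, -0.294, 0.643]
force: [-0.3, 0.7, -0.3]
width: 0.085
t 23.175 tcp [ 0.6167 -0.3332  0.1614] zyaw -49.21 tilt [0. 0.] j [-0.59  0.51  1.33  0.    1.31  0.26] F [-0.3   0.75 -0.26] w 85.0
back off board mm -1.46  lateral past peg -0.13  peg at gauge z 66.59 | Fn 0.3 Fl -0.8
11119 0.19723166465986086 [-0.00079719  0.03208658] [-0.03456967  0.03356834]
```

View pics/w7.png

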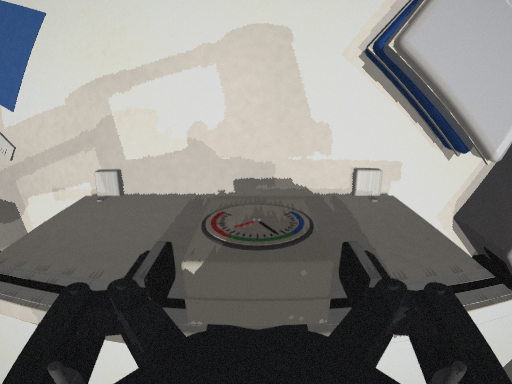

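```bash
python3 -m crank '[85,-5,1,0,0,0,0,85,-25,1,0,0,0,0,85,-60,1,0,0,0,0,85,-110,1,0,0,0,0,85,-140,10,-40,0,0,0,85,-150,40,-100,0,0,0,85,-150,80,-150,0,0,0,85,-150,80,-200,0,0,0,85,-150,80,-200,0,0,0,85,-150,80,-200,0,0,0]'
python3 - <<'E'
from h import *
bd()
a=np.radians(40.85); N=np.array([np.cos(a),np.sin(a),0]); L=np.array([N[1],-N[0],0])
S=robot.capture("scene"); W=cloud(S); n=W@N-.234; l=W@L-.6556
m=(n>.022)&(n<.045)&(abs(l)<.06)&(W[...,2]>.09)&(W[...,2]<.23)
q=np.c_[n[m],l[m],W[...,2][m]]; print(m.sum(),np.percentile(q,[2,50,98],axis=0).round(4))
f=q[(abs(q[:,1])<.028)&(q[:,2]<.195)&(q[:,2]>.125)]; A=np.c_[f[:,1:],np.ones(len(f))]; print("front slope l,z deg",np.degrees(np.linalg.lstsq(A,f[:,0],rcond=None)[0][:2]))
T=robot.capture("top"); V=cloud(T); n=V@N-.234; l=V@L-.6556; m=(n>.003)&(n<.05)&(abs(l)<.06)&(V[...,2]>.18); print("top",m.sum(),np.percentile(np.c_[n[m],l[m],V[...,2][m]],[2,50,98],axis=0).round(4))
o=np.vstack([cv2.resize(S["img"][120:240,80:240,::-1],(800,600),interpolation=3)]); cv2.imwrite("pics/s8.png",o)
E
```

```text
time_s: 24.48
tcp_pos: [0.5471, -0.1297, 0.3122]
ee_rot: [0.294, 0.642, -0.294, 0.644]
force: [0.0, -0.3, -0.8]
width: 0.0848
t 24.475 tcp [ 0.5471 -0.1297  0.3122] zyaw -49.19 tilt [ 0.11 -0.06] j [-0.36  0.22  1.4  -0.    1.52  0.5 ] F [ 0.05 -0.32 -0.83] w 84.8
back off board mm 78.96  lateral past peg -199.65  peg at gauge z -84.20 | Fn -0.2 Fl 0.3
441 [[ 0.025  -0.0309  0.1233]
 [ 0.0329 -0.0024  0.166 ]
 [ 0.0375  0.0271  0.2009]]
front slope l,z deg [-0.04493571  0.29977582]
top 25 [[0.0037 0.0194 0.1934]
 [0.0157 0.0248 0.1984]
 [0.0294 0.0295 0.2036]]
```

View pics/s8.png

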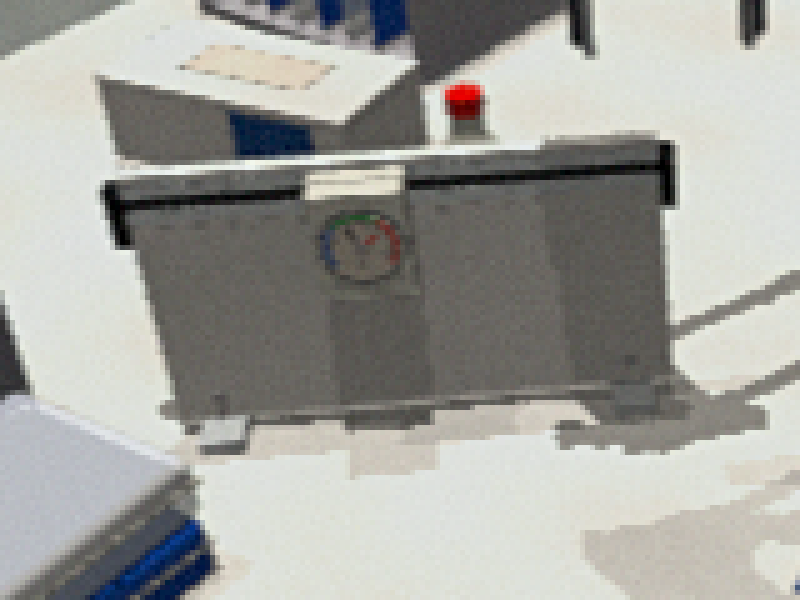

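```bash
python3 -c "
from plant import robot
print(robot.job_done())"
```

```text
the job is handed in; nothing more can be done
None
```

The gauge is hanging on the red peg, dial out and flat against the board, and the job is handed in at about 24.6 s of the 70 s. I pinched it out of the tray, stood it on the mat and regripped it by its flanks. I found the peg with the wrist camera, then felt it onto the board and lowered it onto the neck. The contact forces I read while feeling were at most about 7 N.

Last checks with the arm clear and touching nothing:
- **Height:** the top of the gauge is at about 200 mm, where a fully lowered gauge should be (199.5 mm).
- **Flatness:** the front face is about 33 mm off the board, against 32 mm for the case's thickness, and within 0.3° of parallel to the board.
- **Sideways position:** the scene camera puts the gauge about 2 mm off the peg's line. That is within the camera's accuracy, and the arm's own readings gave 0.1 mm.

Two readings fell short. The board was felt about 0.5–0.9 mm deeper than the cameras put it, within their calibration. The last top view gave too few points on the gauge to confirm anything. I did not take a separate final measurement of the other objects, but no unexpected contact was felt.

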